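# Slide the top serving board off its stack onto the display stand

## Task

Slide the topmost rectangular serving board sideways off its stack onto the low display stand beside it, so that it lies wholly on the stand, without lifting or tipping it and without shifting the two boards beneath. Then push it along the stand until its edge is fully home and flush against the raised lip, keep it pressed there with about 8 N for a second so that it really bears on the lip, and let go. Push gently throughout, never with more than 12 N, as the wood bruises easily, and leave everything else as it is.

Things in the scene. Friction and masses are not known exactly. Their poses are not given: they have to be found in the camera images.
- board_top: The board to move: top one of three equal plain wooden serving boards, 140 (its x) x 105 (its y) x 16 mm thick, about 0.15 to 0.3 kg, too wide for the gripper. Origin: centre of its underside. At the start its x axis is within 0.4 rad of the world's x and its underside is 42 mm above the table. The fingers may push it with at most 12 N.
- board_middle: The board right beneath it, same size, loose; underside 26 mm, top 42 mm above the table. It may lie up to 8 mm or 0.1 rad out of line with the top one. Origin: centre of its underside. It must not shift by more than 6 mm.
- board_bottom: The lowest board of the stack, same size, loose, underside 10 mm above the table on a fixed plinth 10 mm thick. Origin: centre of its underside. It must not shift by more than 6 mm.
- stand: Fixed wooden block, 200 (x) x 135 (y) x 40 mm high, its top 2 mm lower than the top board's underside. Origin: centre of its underside; x points to the end with the lip, away from the robot. The board stack is at its +y or its -y side, round trivets at the other, gaps about 8 mm. Slide the board along the stand's y axis to bring it on, then along +x to the lip (takes 1 to 3 N).
- lip: Wooden strip across the stand's far end, 14 (x) x 130 (y) x 12 mm high, fixed on its top, up to 6 mm nearer or farther. Axes as the stand's. Origin: centre of its underside; the face to meet is 7 mm to -x, so the seated board's origin is 77 mm to -x of the lip's. It does not give. The board must bear on it with at least 4 N for 0.7 s; a push that also presses the board down is partly lost as friction on the stand.
- trivet_top: A bystander, not to be disturbed. Top one of three loose round wooden trivets, 96 mm across, 14 mm thick each, stacked on a 10 mm plinth on the other side of the stand; underside 38 mm above the table. Origin: centre of its underside.
- trivet_middle: A bystander, not to be disturbed. Second round trivet. Origin: centre of its underside.
- trivet_bottom: A bystander, not to be disturbed. Lowest round trivet. Origin: centre of its underside.
- cup: A bystander, not to be disturbed. Dark wooden cup, 56 mm across, 55 mm high, standing on the trivets. Origin: centre of its underside.
- elephant: A bystander, not to be disturbed. Dark carved elephant, about 90 mm long, 62 mm high, standing on the table beyond the stand's lip end. Origin: on the table under its middle.
- spoon: A bystander, not to be disturbed. Wooden spoon, about 200 mm long, lying on the table to the robot's left front. Origin: under its middle.
- bowl: A bystander, not to be disturbed. Wooden bowl, 120 mm across, 50 mm high, on the right. Origin: centre of its underside.
- figure: A bystander, not to be disturbed. Dark turned figure, 44 mm across, 98 mm high, on the left. Origin: centre of its underside.
- keepsake_box: A bystander, not to be disturbed. Small closed wooden box, 90 x 60 x 45 mm, on the right front. Origin: centre of its underside.
Mind the look-alikes: they are no part of the job. Leave any green, pink or turquoise look-alike of the board_top alone.

How it is judged:
By the outcome, as a careful person would: the job done as asked, in the order asked, and still so for the second after the job is handed in, with the robot touching nothing.
It also fails if it takes over 56 s, if anything falls off the work surface, if the arm or the gripper's body presses on something with over 40 N, if the wrist force passes 120 N, or if a joint passes its speed limit or range.

## Robot

A 6-joint arm with a two-finger parallel gripper is mounted at the origin on the work surface. World frame = base frame: x ahead of the robot, y to its left, z up, the work surface at z = 0. Lengths are in m, angles in rad, forces in N, time in s.
With the tool pointing down it reaches from about 0.35 to 0.85 m from the base axis. Payload 8.1 kg.
Tool frame: the origin (TCP) lies at the very end of the fingers, on their centre line; the grasp point (between the pads) lies robot.grip_point_offset behind it (robot.grip_point_offset is the distance from the TCP to the grasp point, in m); z points along the fingers, y is the line along which they close (so a half turn about z gives the same grasp; the last joint's range is limited). The gripper opens to 93 mm and grips with 3 to 60 N. Pads are 15 mm wide; open, the fingers measure 128 mm over their backs; the gripper's body (75 mm by 188 mm) begins 65 mm behind the grasp point.
Start: joints at [-1.35, 0.13, 1.488, -0, 1.523, -0.085], TCP at [0.181, -0.572, 0.219] pointing down, gripper open.
Joint ranges: [-2.96, 2.96], [-0.89, 2.26], [0.02, 2.5], [-1.34, 4.48], [0, 2.73], [-2.66, 2.66]. Speed limits (rad/s): [2.39, 2.39, 2.79, 3.14, 3.14, 3.14].

## Interface

Orientations are given as a rotation vector (axis times angle).
In Python, from plant import robot, eyes gives the robot as it stands. The module is installed in compiled form; this text tells all that it offers.
- The arm moves only by the tool apply_moves, never from a script. Its argument "steps" is one flat list of numbers, 7 for each row, row after row: the shift along the tool's x, y, z in units of 30 mm (1.0 is 30 mm), then the turn, a rotation vector about the tool's x, y, z in units of 6 degrees (1.0 is 6 degrees), then the opening in per cent of the stroke, from 0 (shut) to 100 (fully open). In form: [dx, dy, dz, ax, ay, az, fingers, dx, dy, dz, ax, ay, az, fingers, ...]. A call has 1 to 12 rows; each row shifts and turns the commanded pose from where the row before left it, along the tool's axes as they then stand; what a row does not reach is not made up. A row lasts 1/12 s, in which the tool goes at most 41.7 mm and 7.16 degrees, less where a joint would pass 70% of its speed; a pose out of reach is approached as far as the arm can. A call is refused whole if a number of a shift passes 1 or a number of a turn 1, either way. A call with a gripper value outside its range is refused whole. The fingers move at their own pace and stop on an object; "grip_force" is the grip in N (left out, the last holds). Time passes only in rows, so rows that do not move let the fingers close. It gives the time, the measured TCP pose, the force, the opening and the grip force at its end, in the units of the state.
- robot.read_state(): the state, without advancing time (a new reading comes with each control period).
- eyes.read_camera(name): name is "scene" or "top" or "wrist"; returns the picture (420x560x3 uint8, red, green, blue); there is no depth.
- eyes.calibration(name): a dict with "K" (3x3 intrinsics, pixels), "k1" (the pictures are not rectified: a ray, as slopes to the right and down, at radius r is drawn at 1 + k1 r^2 times it, then the intrinsics apply), "R" (3x3) and "t" (3): a world point X has camera coordinates R X + t. Camera axes: x right, y down, z forward; pixel columns grow to the right and rows downward; lengths in m; the calibration is good to about 2 mm. A picture is of the moment at which its call begins: read the wrist's pose just before it. calibration takes no time and is no camera call; for the wrist camera it gives the pose at the moment of the call.
- robot.close_job(): hands the job in; it is judged then, once.
Trained networks look in the newest picture that a camera, given by its name, has taken for a name from the list of things; names that differ only in an ending like _2 or _b are one class to them, and where a whole thing is asked for, a point or a joint stands for the part that bears it (a point fixed in the world has none). Each returns a list of dicts, best first, with "conf" (0 to 1); they miss things now and then, are a little off and sometimes report something else, mostly with a low value. They report only what shows in the picture. A call takes as long as a camera call. They do not tell look-alikes from the thing itself.
- eyes.search_frame(camera, thing): "rect" ([left, top, width, height] in pixels, round what is visible of it).
- eyes.place_of(camera, thing): "xy" ([column, row] in pixels: a listed point, or the origin of a listed thing).
The state is a dict: "t": time; "q": joint angles; "dq": joint speeds; "joint_torque": joint torques, N m; "tool_pos": TCP position; "orientation": TCP orientation; "force": force on the tool from outside, world axes, zero at the start; "wrist_torque": the same for the moment, N m; "opening": finger opening in m; "gripper_force": force on a finger pad.
Only numpy, scipy, OpenCV 4.12 (cv2) and the standard library are available. Lean on these libraries where they do the work, as an engineer would, in place of code of your own. Each camera call takes 0.05 s, during which the arm holds its last target. There are 200 camera calls.

## Working session

There is one attempt and no reset: what is moved stays moved. The work goes in short steps, Python scripts to look and compute and a tool call to move; the robot and the scene stay as the last step left them, time stands still between calls to the robot, and variables do not carry over. Pictures are saved under pics/ and viewed, at most 10 in all, crops included, and the job is handed in when it is done.

Besides the shell and the picture viewer there is one more tool, called after "Call:" as a command line: name --argument value ..., lists and objects as JSON in quotes. apply_moves: Moves the arm, as the interface text tells. Its arguments: {"type":"object","properties":{"steps":{"type":"array"},"grip_force":{"type":"number"}},"required":["steps"]}

```bash
mkdir -p pics; cat > h.py <<'E'
import numpy as np, cv2
from plant import robot, eyes
from scipy.spatial.transform import Rotation as Ro
def pix2world(cal,uv,z):
    K=np.array(cal["K"]);R=np.array(cal["R"]);t=np.array(cal["t"]);k=cal["k1"]
    d=np.linalg.solve(K,np.array([uv[0],uv[1],1.]))[:2]
    u=d.copy()
    for _ in range(20): u=d/(1+k*(u@u))
    r=R.T@np.array([u[0],u[1],1.]);c=-R.T@t
    return c+r*(z-c[2])/r[2]
def world2pix(cal,X):
    K=np.array(cal["K"]);p=np.array(cal["R"])@np.array(X)+cal["t"]
    u=p[:2]/p[2];u=u*(1+cal["k1"]*(u@u));return (K@np.array([u[0],u[1],1]))[:2]
def save(name,im): cv2.imwrite("pics/"+name,im[:,:,::-1])
E
python3 - <<'E'
from h import *
print(robot.read_state(), robot.grip_point_offset)
for c in ("scene","top"):
    im=eyes.read_camera(c); save(c+"0.png",im); cal=eyes.calibration(c); print(c,cal)
    for n,z in (("board_top",.042),("board_middle",.026),("stand",0),("lip",.04),("trivet_top",.038),("cup",.052),("elephant",0)):
        for r in eyes.place_of(c,n)[:4]: print(n,r["conf"],np.round(r["xy"],1),np.round(pix2world(cal,r["xy"],z),3))
E
```

```text
{'t': 0.0, 'q': array([-1.35041230e+00,  1.31114374e-01,  1.48928094e+00,  1.32672553e-05,
        1.52300787e+00, -8.53844124e-02]), 'dq': array([ 0.00181781, -0.00116191, -0.00144   ,  0.00107129, -0.00046495,
        0.00058029]), 'joint_torque': array([ 1.70281506e-03, -5.59839749e+01, -4.91755843e+01,  7.70665496e-02,
        3.60483024e-02, -1.83519123e-04]), 'tool_pos': array([ 0.18052533, -0.57159909,  0.21761449]), 'orientation': array([-3.10316289e+00, -4.78154833e-01,  1.70956134e-04]), 'force': array([-0.1919088 , -0.92308732,  0.39303207]), 'wrist_torque': array([-0.00504549,  0.00296878, -0.00647418]), 'gripper_force': 0.0, 'opening': 0.09294426823586} 0.0188
scene {'K': array([[389.25674847,   0.        , 285.28206872],
       [  0.        , 389.25674847, 209.40520133],
       [  0.        ,   0.        ,   1.        ]]), 'k1': 0.02560421866064904, 'R': array([[-0.23634038,  0.97157978,  0.01326484],
       [ 0.50760066,  0.13509345, -0.85093556],
       [-0.82854378, -0.1943772 , -0.52510257]]), 't': array([ 0.12745557, -0.18615266,  1.44683595])}
board_top 0.84 [214.
[... 737 characters left out ...]
0.        ,   0.        ,   1.        ]]), 'k1': -0.1232419933872686, 'R': array([[-0.01188339, -0.99987846, -0.01009244],
       [-0.99611887,  0.01271781, -0.08709448],
       [ 0.08721224,  0.0090183 , -0.99614893]]), 't': array([0.02107955, 0.47963414, 1.72169535])}
board_top 0.98 [195.5 294.1] [0.198 0.281 0.042]
board_top 0.85 [380.1 283.9] [ 0.224 -0.309  0.042]
board_top 0.81 [261.9 249.1] [0.34  0.067 0.042]
board_top 0.76 [323.  242.6] [ 0.358 -0.129  0.042]
stand 0.8 [265.5 175.7] [0.583 0.055 0.   ]
lip 0.76 [261.4 147.4] [0.67  0.066 0.04 ]
trivet_top 0.62 [225.8 187.8] [0.539 0.183 0.038]
cup 0.52 [229.6 189. ] [0.534 0.169 0.052]
elephant 0.77 [265.1 129.8] [0.738 0.055 0.   ]
```

View pics/top0.png

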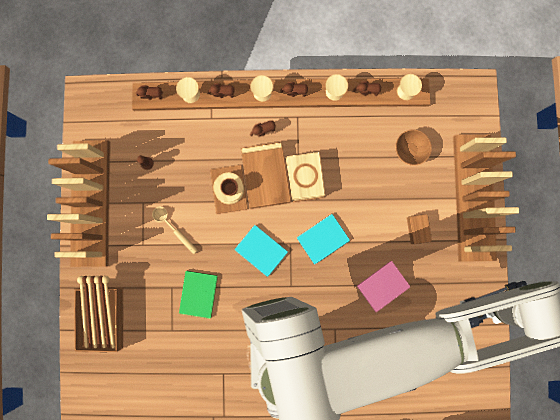

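View pics/scene0.png

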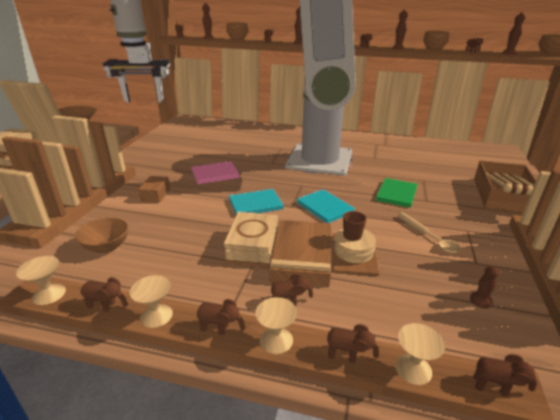

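The board_top candidates in the top picture are the pale wooden one at (306,175), turquoise at (262,249) and (323,241), green at (199,294) and pink at (384,286). Only the pale wooden one is stacked beside the stand, on its -y side, so I'll confirm it in a crop.

```bash
python3 - <<'E'
from h import *
im=cv2.imread("pics/top0.png"); c=im[130:220,200:340]
cv2.imwrite("pics/crop.png",cv2.resize(c,None,fx=5.6,fy=5.6,interpolation=cv2.INTER_CUBIC))
E
```

```text
(no output)
```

View pics/crop.png

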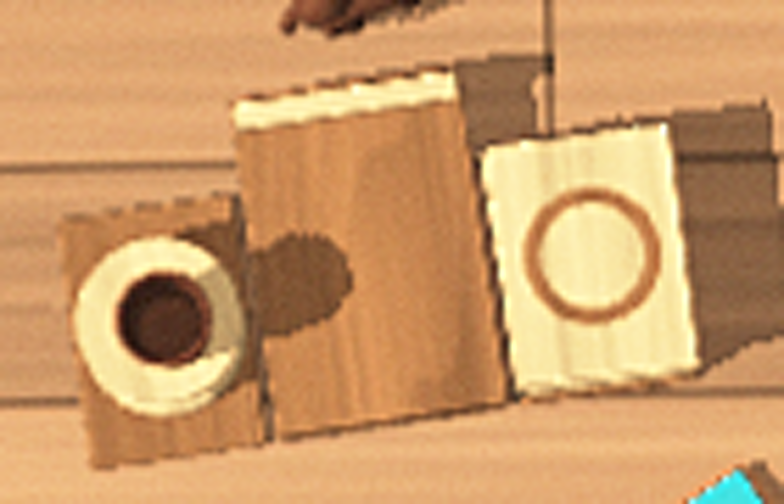

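The crop shows the plain pale board with a ring at about image (306,176), on the stack next to the stand. The lip is at the far end, around (261,147). Next I compute the poses.

```bash
cat >> h.py <<'E'
def rect(P,names):
    # corners order: far-left, far-right, near-right, near-left
    P=np.array(P)[:,:2]; c=P.mean(0)
    ux=(P[0]+P[1]-P[2]-P[3])/2; uy=(P[0]+P[3]-P[1]-P[2])/2
    print(names,"c",np.round(c,4),"len",np.round([np.linalg.norm(ux),np.linalg.norm(uy)],4),"yawx %.3f yawy %.3f"%(np.arctan2(ux[1],ux[0]),np.arctan2(-uy[0],uy[1])))
    return c
E
python3 - <<'E'
from h import *
cal=eyes.calibration("top")
f=lambda x,y,z:pix2world(cal,((x+.5)/5.6-.5+200,(y+.5)/5.6-.5+130),z)
rect([f(485,145,.058),f(668,124,.058),f(697,372,.058),f(517,392,.058)],"top")
rect([f(235,100,.05),f(455,72,.05),f(507,402,.04),f(272,437,.04)],"stand")
print(np.round([f(238,131,.052),f(461,98,.052)],4), np.round(f(593,258,.058),4))
w=eyes.calibration("wrist"); s=robot.read_state(); R=Ro.from_rotvec(s["orientation"]).as_matrix()
print(R, R.T@(-np.array(w["R"]).T@w["t"]-s["tool_pos"]))
E
```

```text
top c [ 0.5728 -0.0746] len [0.144  0.1047] yawx 0.104 yawy 0.101
stand c [0.5796 0.0544] len [0.1948 0.1326] yawx 0.121 yawy 0.125
[[ 0.6504  0.1282  0.052 ]
 [ 0.6678 -0.0009  0.052 ]] [ 0.5726 -0.0753  0.058 ]
[[ 9.53615064e-01  3.01028752e-01  2.26000705e-05]
 [ 3.01028753e-01 -9.53615063e-01 -3.10543700e-05]
 [ 1.22035094e-05  3.64171860e-05 -9.99999999e-01]] [ 0.07845507 -0.00035902 -0.16796209]
```

Call:
apply_moves --steps '[1,-0.55,0,0,0,0,60,1,-0.55,0,0,0,0,60,1,-0.55,0,0,0,0,60,1,-0.55,0,0,0,0,60,1,-0.55,0,0,0,0,60,1,-0.55,0,0,0,0,60,1,-0.55,0,0,0,0,60,1,-0.55,0,0,0,0,60,1,-0.55,0,0,0,0,60,1,-0.55,0,0,0,0,60,1,-0.55,0,0,0,0,60,1,-0.55,0,0,0,0,60]'

```text
t: 1.8
tool_pos: [0.4653, -0.2736, 0.2189]
orientation: [3.105, 0.478, 0.001]
force: [-1.0, 0.1, -0.2]
opening: 0.056
gripper_force: 0.0
```

Call:
apply_moves --steps '[1,-0.55,0,0,0,0,60,1,-0.55,0,0,0,0,60,1,-0.55,0,0,0,0,60,1,-0.55,0,0,0,0,60,1,-0.55,0,0,0,0,60,0,0,0,0,0,-0.95,60,0,0,0,0,0,-0.95,60,0,0,0,0,0,-0.95,60,0,0,0,0,0,-0.95,60,0,0,0,0,0,-0.95,60,0,0,0,0,0,-0.95,60,0,0,0,0,0,-0.95,60]'

```text
t: 2.8
tool_pos: [0.5826, -0.1511, 0.2186]
orientation: [-2.752, -1.516, 0.0]
force: [-0.1, 0.8, 0.3]
opening: 0.0557
gripper_force: 0.0
```

Call:
apply_moves --steps '[0,0,0,0,0,-0.95,60,0,0,0,0,0,-0.95,60,0,0,0,0,0,-0.95,60,0,0,0,0,0,-0.95,60,0,0,0,0,0,-0.95,60,0,0,0,0,0,-0.95,60,0,0,0,0,0,-0.9,60,0,0,0,0,0,0,60,0,0,0,0,0,0,60]'

```text
t: 3.55
tool_pos: [0.5826, -0.1511, 0.2187]
orientation: [2.085, 2.35, 0.0]
force: [-0.0, -0.1, 0.5]
opening: 0.0561
gripper_force: 0.0
```

```bash
python3 - <<'E'
from h import *
s=robot.read_state(); print(s["t"],s["tool_pos"],Ro.from_rotvec(s["orientation"]).as_matrix().round(4),s["force"],s["opening"],s["q"].round(3))
cal=eyes.calibration("wrist"); im=eyes.read_camera("wrist"); save("w1.png",im)
import pickle; pickle.dump(cal,open("w1.pkl","wb"))
E
```

```text
3.55 [ 0.58257717 -0.15113843  0.21866414] [[-1.193e-01  9.929e-01  1.000e-04]
 [ 9.929e-01  1.193e-01 -0.000e+00]
 [-0.000e+00  1.000e-04 -1.000e+00]] [-0.01755275 -0.13679496  0.48152757] 0.05610446771592301 [-0.339  0.135  1.483  0.     1.523 -0.459]
```

View pics/w1.png

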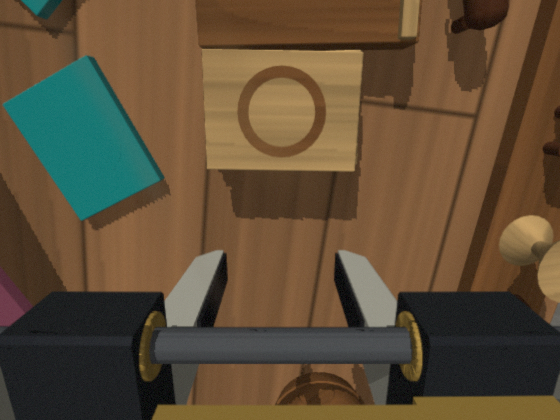

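The board's top face has its corners at about (203,50), (362,51), (360,170) and (206,168). The stand is above it, with the lip strip at columns 402-418.

```bash
python3 - <<'E'
from h import *
import pickle; cal=pickle.load(open("w1.pkl","rb"))
f=lambda x,y,z:pix2world(cal,(x,y),z)
rect([f(362,51,.058),f(360,170,.058),f(206,167.5,.058),f(203,50,.058)],"top")
o=np.array([.5796,.0544]);c,s=np.cos(.121),np.sin(.121);S=np.array([[c,s],[-s,c]])
for n,p in (("near-right stand",f(200,45,.04)),("far-right lip",f(416,40,.052)),("lip face",f(401,41,.052)),("lip face2",f(403,1,.052)),("BR",f(360,170,.058)),("BL",f(206,167.5,.058)),("FL",f(362,51,.058)),("NL",f(203,50,.058))): print(n,p[:2].round(4),(S@(p[:2]-o)).round(4))
E
```

```text
top c [ 0.5752 -0.0765] len [0.1418 0.1032] yawx 0.109 yawy 0.127
near-right stand [ 0.4934 -0.0272] [-0.0954 -0.0706]
far-right lip [ 0.6836 -0.0018] [ 0.0965 -0.0684]
lip face [ 0.6707 -0.0042] [ 0.0834 -0.0692]
lip face2 [0.6657 0.0267] [ 0.0822 -0.0379]
BR [ 0.6544 -0.1201] [ 0.0532 -0.1823]
BL [ 0.5092 -0.1353] [-0.0928 -0.1798]
FL [ 0.637  -0.0175] [ 0.0483 -0.0783]
NL [ 0.5003 -0.0332] [-0.0893 -0.0774]
```

Call:
apply_moves --steps '[0,0,0.9,0,0,0,60,0,0,0.9,0,0,0,60,0,0,0.9,0,0,0,60,0,0,0.9,0,0,0,60,0,0,0.9,0,0,0,60,0,0,0.7,0,0,0,60,0,0,0.4,0,0,0,60,0,0,0.1,0,0,0,60,0,0,0,0,0,0,60,0,0,0,0,0,0,60]'

```text
t: 4.43
tool_pos: [0.5835, -0.1515, 0.0491]
orientation: [2.081, 2.351, 0.001]
force: [0.4, -0.2, 0.1]
opening: 0.0559
gripper_force: 0.0
```

Call:
apply_moves --steps '[0.06,0,0,0,0,0,60,0.06,0,0,0,0,0,60,0.06,0,0,0,0,0,60,0.06,0,0,0,0,0,60,0.06,0,0,0,0,0,60,0.06,0,0,0,0,0,60,0.06,0,0,0,0,0,60,0.06,0,0,0,0,0,60,0.06,0,0,0,0,0,60,0.06,0,0,0,0,0,60,0.06,0,0,0,0,0,60,0.06,0,0,0,0,0,60]'

```text
t: 5.43
tool_pos: [0.58, -0.1297, 0.0477]
orientation: [2.081, 2.353, -0.0]
force: [0.7, -1.5, 0.5]
opening: 0.056
gripper_force: 1.1
```

```bash
python3 - <<'E'
from h import *
s=robot.read_state(); print(s["t"],s["tool_pos"],s["force"])
cal=eyes.calibration("wrist"); im=eyes.read_camera("wrist"); save("w2.png",im)
E
```

```text
5.4333 [ 0.57996437 -0.12971395  0.04772113] [ 0.73701319 -1.47935569  0.4964854 ]
```

View pics/w2.png

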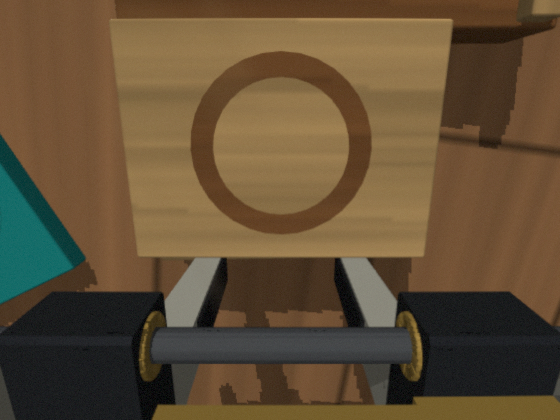

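The fingers touch the board's near edge (row 256) squarely, with 1.5 N. I keep pushing.

Call:
apply_moves --steps '[0.07,0,0,0,0,0,60,0.07,0,0,0,0,0,60,0.07,0,0,0,0,0,60,0.07,0,0,0,0,0,60,0.07,0,0,0,0,0,60,0.07,0,0,0,0,0,60,0.07,0,0,0,0,0,60,0.07,0,0,0,0,0,60,0.07,0,0,0,0,0,60,0.07,0,0,0,0,0,60,0.07,0,0,0,0,0,60,0.07,0,0,0,0,0,60]'

```text
t: 6.48
tool_pos: [0.5768, -0.1045, 0.0477]
orientation: [2.081, 2.353, 0.0]
force: [0.0, -3.4, 1.6]
opening: 0.0559
gripper_force: 1.4
```

Call:
apply_moves --steps '[0.07,0,0,0,0,0,60,0.07,0,0,0,0,0,60,0.07,0,0,0,0,0,60,0.07,0,0,0,0,0,60,0.07,0,0,0,0,0,60,0.07,0,0,0,0,0,60,0.07,0,0,0,0,0,60,0.07,0,0,0,0,0,60,0.07,0,0,0,0,0,60,0.07,0,0,0,0,0,60,0.07,0,0,0,0,0,60,0.07,0,0,0,0,0,60]'

```text
t: 7.48
tool_pos: [0.5738, -0.0795, 0.0477]
orientation: [2.081, 2.353, 0.0]
force: [0.1, -3.4, 2.1]
opening: 0.0556
gripper_force: 1.7
```

```bash
python3 - <<'E'
from h import *
s=robot.read_state(); print(s["t"],s["tool_pos"],s["force"])
cal=eyes.calibration("wrist"); im=eyes.read_camera("wrist"); save("w3.png",im)
for x,y in ((138,256),(425,256)): print(pix2world(cal,(x,y),.058)[:2]-s["tool_pos"][:2])
E
```

```text
7.4833 [ 0.57376862 -0.07952238  0.04770459] [ 0.08613843 -3.36831042  2.06043292]
[-0.07108395  0.00069213]
[0.06868361 0.01802511]
```

View pics/w3.png

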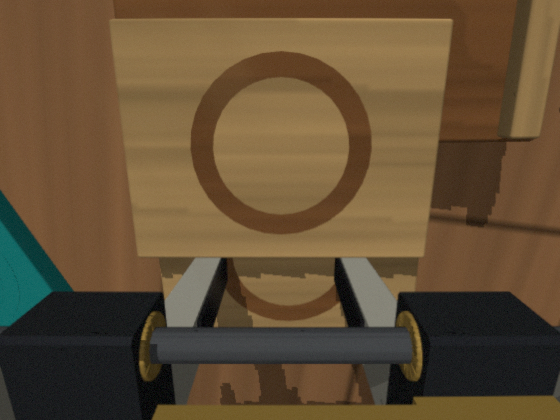

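The board moves squarely and the middle board, visible below row 258, stays put. It needs about 68 mm more.

Call:
apply_moves --steps '[0.07,0,0,0,0,0,60,0.07,0,0,0,0,0,60,0.07,0,0,0,0,0,60,0.07,0,0,0,0,0,60,0.07,0,0,0,0,0,60,0.07,0,0,0,0,0,60,0.07,0,0,0,0,0,60,0.07,0,0,0,0,0,60,0.07,0,0,0,0,0,60,0.07,0,0,0,0,0,60,0.07,0,0,0,0,0,60,0.07,0,0,0,0,0,60]'

```text
t: 8.53
tool_pos: [0.5707, -0.0545, 0.0477]
orientation: [2.081, 2.353, 0.0]
force: [1.0, -3.6, 3.3]
opening: 0.0557
gripper_force: 2.2
```

Call:
apply_moves --steps '[0.07,0,0,0,0,0,60,0.07,0,0,0,0,0,60,0.07,0,0,0,0,0,60,0.07,0,0,0,0,0,60,0.07,0,0,0,0,0,60,0.07,0,0,0,0,0,60,0.07,0,0,0,0,0,60,0.07,0,0,0,0,0,60,0.07,0,0,0,0,0,60,0.07,0,0,0,0,0,60,0.07,0,0,0,0,0,60,0.07,0,0,0,0,0,60]'

```text
t: 9.53
tool_pos: [0.5671, -0.0292, 0.0472]
orientation: [-2.081, -2.353, 0.001]
force: [0.2, -0.8, -0.4]
opening: 0.0558
gripper_force: 0.8
```

```bash
python3 - <<'E'
from h import *
s=robot.read_state(); print(s["t"],s["tool_pos"],s["force"])
o=np.array([.5796,.0544]);c,n=np.cos(.121),np.sin(.121);S=np.array([[c,n],[-n,c]])
print((S@(s["tool_pos"][:2]-o)).round(4))
cal=eyes.calibration("wrist"); im=eyes.read_camera("wrist"); save("w4.png",im)
E
```

```text
9.5333 [ 0.56713731 -0.02922489  0.04721392] [ 0.22729331 -0.80607904 -0.35186667]
[-0.0225 -0.0815]
```

View pics/w4.png

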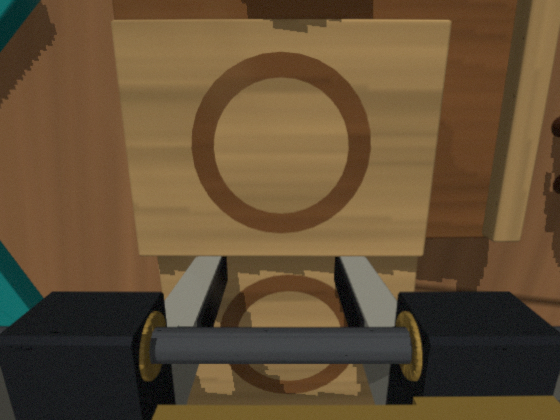

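Call:
apply_moves --steps '[0.07,0,0,0,0,0,60,0.07,0,0,0,0,0,60,0.07,0,0,0,0,0,60,0.07,0,0,0,0,0,60,0.07,0,0,0,0,0,60,0.07,0,0,0,0,0,60,0.07,0,0,0,0,0,60,0.07,0,0,0,0,0,60,0.04,0,0,0,0,0,60,0,0,0,0,0,0,60,0,0,0,0,0,0,60,0,0,0,0,0,0,60]'

```text
t: 10.58
tool_pos: [0.5655, -0.0117, 0.0478]
orientation: [2.081, 2.353, 0.0]
force: [-0.5, -0.4, 0.5]
opening: 0.0559
gripper_force: 0.0
```

```bash
python3 - <<'E'
from h import *
s=robot.read_state(); print(s["t"],s["tool_pos"],s["force"])
o=np.array([.5796,.0544]);c,n=np.cos(.121),np.sin(.121);S=np.array([[c,n],[-n,c]])
print((S@(s["tool_pos"][:2]-o)).round(4))
cal=eyes.calibration("wrist"); im=eyes.read_camera("wrist"); save("w5.png",im)
E
```

```text
10.5833 [ 0.56549626 -0.01167687  0.04777605] [-0.51357364 -0.39598358  0.50217022]
[-0.022  -0.0639]
```

View pics/w5.png

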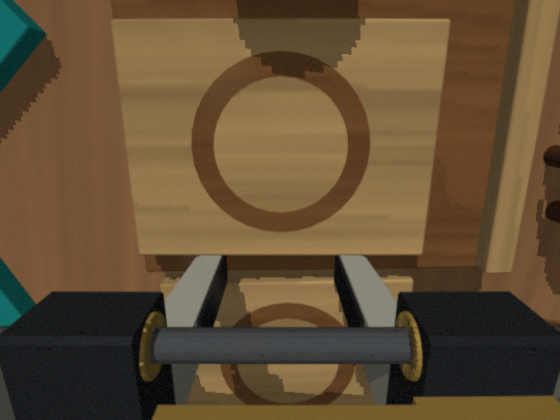

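The board lies on the stand. Its near edge is at row 254 and the stand's edge at row 271. I back off, lift, and go round to the near end.

Call:
apply_moves --steps '[-0.2,0,0,0,0,0,60,0,0,-0.6,0,0,0,60,0,0,-0.9,0,0,0,60,0,0,-0.9,0,0,0,60,0,0,-0.9,0,0,0,60,0.56,-0.79,0,0,0,0,60,0.56,-0.79,0,0,0,0,60,0.56,-0.79,0,0,0,0,60,0.56,-0.79,0,0,0,0,60,0,0,0,0,0,1,60,0,0,0,0,0,1,60,0,0,0,0,0,1,60]'

```text
t: 11.63
tool_pos: [0.4636, 0.0373, 0.1469]
orientation: [2.428, 1.993, 0.001]
force: [-0.3, -0.0, 0.7]
opening: 0.0561
gripper_force: 0.0
```

Call:
apply_moves --steps '[0,0,0,0,0,1,60,0,0,0,0,0,1,60,0,0,0,0,0,1,60,0,0,0,0,0,1,60,0,0,0,0,0,1,60,0,0,0,0,0,1,60,0,0,0,0,0,1,60,0,0,0,0,0,1,60,0,0,0,0,0,1,60,0,0,0,0,0,1,60,0,0,0,0,0,1,60,0,0,0,0,0,1,60]'

```text
t: 12.63
tool_pos: [0.4639, 0.037, 0.1468]
orientation: [3.136, 0.184, 0.0]
force: [0.1, 0.2, -0.0]
opening: 0.0561
gripper_force: 0.0
```

Call:
apply_moves --steps '[0,0,0,0,0,0,60,0,0,0,0,0,0,60,0,0,0,0,0,0,60]'

```text
t: 12.88
tool_pos: [0.4639, 0.0372, 0.1467]
orientation: [3.135, 0.198, 0.0]
force: [0.3, 0.2, -0.7]
opening: 0.0557
gripper_force: 0.0
```

```bash
python3 - <<'E'
from h import *
s=robot.read_state(); print(s["t"],s["tool_pos"],s["force"],s["q"].round(2),Ro.from_rotvec(s["orientation"]).as_matrix().round(4)[:,0])
o=np.array([.5796,.0544]);c,n=np.cos(.121),np.sin(.121);S=np.array([[c,n],[-n,c]])
print((S@(s["tool_pos"][:2]-o)).round(4))
import pickle
cal=eyes.calibration("wrist"); im=eyes.read_camera("wrist"); save("w6.png",im); pickle.dump(cal,open("w6.pkl","wb"))
E
```

```text
12.8833 [0.46387942 0.03715416 0.14670435] [ 0.28726424  0.18059983 -0.68654782] [-0.03 -0.2   1.94 -0.    1.4   1.41] [9.921e-01 1.255e-01 1.000e-04]
[-0.117  -0.0032]
```

View pics/w6.png

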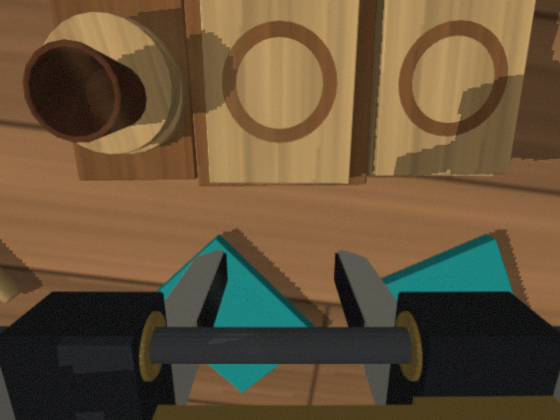

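The board is seen on the stand with its near edge at row 184, columns 207-351. The stand's near edge is at columns 198-366.

```bash
python3 - <<'E'
from h import *
import pickle; cal=pickle.load(open("w6.pkl","rb"))
o=np.array([.5796,.0544]);c,n=np.cos(.121),np.sin(.121);S=np.array([[c,n],[-n,c]])
for u,v,z in ((207,184,.056),(351,183,.056),(198,186,.04),(366,185,.04),(200,0,.056),(360,0,.056),(193,30,.04),(375,60,.04)):
    print(u,v,(S@(pix2world(cal,(u,v),z)[:2]-o)).round(4))
E
```

```text
207 184 [-0.0941  0.0521]
351 183 [-0.0927 -0.0565]
198 186 [-0.0992  0.0628]
366 185 [-0.0977 -0.0721]
200 0 [0.0294 0.0504]
360 0 [ 0.03   -0.0549]
193 30 [0.0145 0.0597]
375 60 [-0.0046 -0.0718]
```

Call:
apply_moves --steps '[0,0,0.8,0,0,0,40,0,0,0.8,0,0,0,40,0,0,0.8,0,0,0,40,0,0,0.6,0,0,0,40,0,0,0.3,0,0,0,40,0,0,0.08,0,0,0,40,0,0,0,0,0,0,40,0,0,0,0,0,0,40]'

```text
t: 13.6
tool_pos: [0.4647, 0.0374, 0.0464]
orientation: [3.136, 0.193, 0.002]
force: [-0.2, -0.8, 0.4]
opening: 0.0374
gripper_force: 0.0
```

Call:
apply_moves --steps '[0.06,0,0,0,0,0,40,0.06,0,0,0,0,0,40,0.06,0,0,0,0,0,40,0.06,0,0,0,0,0,40,0.06,0,0,0,0,0,40,0.06,0,0,0,0,0,40,0.06,0,0,0,0,0,40,0.06,0,0,0,0,0,40,0.06,0,0,0,0,0,40,0.06,0,0,0,0,0,40,0.06,0,0,0,0,0,40,0.06,0,0,0,0,0,40]'

```text
t: 14.6
tool_pos: [0.485, 0.04, 0.0451]
orientation: [-3.136, -0.192, 0.001]
force: [-3.4, -0.0, 1.9]
opening: 0.0368
gripper_force: 1.6
```

Call:
apply_moves --steps '[0.06,0,0,0,0,0,40,0.06,0,0,0,0,0,40,0.06,0,0,0,0,0,40,0.06,0,0,0,0,0,40,0.06,0,0,0,0,0,40,0.06,0,0,0,0,0,40,0.06,0,0,0,0,0,40,0.06,0,0,0,0,0,40,0.06,0,0,0,0,0,40,0.06,0,0,0,0,0,40]'

```text
t: 15.43
tool_pos: [0.5033, 0.0422, 0.0452]
orientation: [-3.136, -0.192, -0.0]
force: [-1.6, -0.6, -1.2]
opening: 0.0369
gripper_force: 0.6
```

```bash
python3 - <<'E'
from h import *
s=robot.read_state(); print(s["t"],s["tool_pos"],s["force"])
o=np.array([.5796,.0544]);c,n=np.cos(.121),np.sin(.121);S=np.array([[c,n],[-n,c]])
print((S@(s["tool_pos"][:2]-o)).round(4))
import pickle
cal=eyes.calibration("wrist"); im=eyes.read_camera("wrist"); save("w7.png",im); pickle.dump(cal,open("w7.pkl","wb"))
E
```

```text
15.4333 [0.50330421 0.04223293 0.04522126] [-1.63753017 -0.55438593 -1.24868643]
[-0.0772 -0.0029]
```

View pics/w7.png

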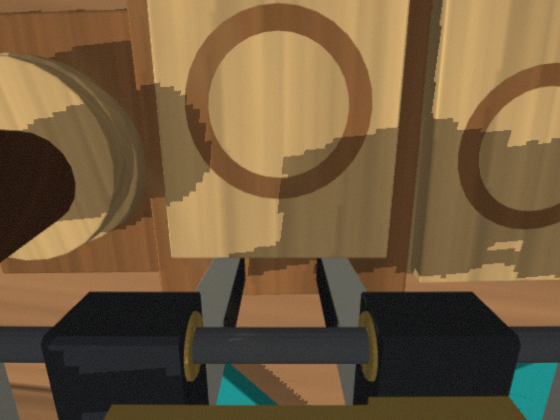

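Board still square, near edge at row 258; about 10 mm left to the lip. From here I go slowly and watch the force.

Call:
apply_moves --steps '[0.025,0,0,0,0,0,40,0.025,0,0,0,0,0,40,0.025,0,0,0,0,0,40,0.025,0,0,0,0,0,40,0.02,0,0,0,0,0,40,0.02,0,0,0,0,0,40,0.02,0,0,0,0,0,40]'

```text
t: 16.07
tool_pos: [0.5078, 0.0428, 0.0453]
orientation: [3.136, 0.192, -0.0]
force: [-4.5, -0.5, 3.4]
opening: 0.0372
gripper_force: 2.3
```

```bash
python3 - <<'E'
from h import *
s=robot.read_state(); print(s["t"],s["tool_pos"],s["force"])
o=np.array([.5796,.0544]);c,n=np.cos(.121),np.sin(.121);S=np.array([[c,n],[-n,c]])
print((S@(s["tool_pos"][:2]-o)).round(4))
for cam in ("top","scene"):
    cal=eyes.calibration(cam); im=eyes.read_camera(cam); save(cam+"8.png",im)
    for nm,z in (("lip",.04),("board_top",.04),("stand",0),("board_middle",.026)):
        for r in eyes.place_of(cam,nm)[:5]: 
            X=pix2world(cal,r["xy"],z)[:2]; y=S@(X-o)
            if abs(y[0])<.15 and abs(y[1])<.2: print(cam,nm,r["conf"],y.round(4))
E
```

```text
16.0667 [0.50784816 0.04279769 0.04532248] [-4.53729769 -0.45433255  3.35757095]
[-0.0726 -0.0029]
top lip 0.48 [ 0.1033 -0.    ]
top board_top 0.79 [ 0.0053 -0.0036]
top board_middle 0.86 [-0.0197 -0.1234]
scene lip 0.98 [ 0.1065 -0.0012]
scene board_top 0.85 [0.0047 0.0012]
scene stand 0.56 [-0.0006 -0.0018]
scene board_middle 0.83 [-0.0192 -0.1278]
```

```bash
python3 - <<'E'
from h import *
o=np.array([.5796,.0544]);c,n=np.cos(.121),np.sin(.121);S=np.array([[c,n],[-n,c]])
for cam in ("top","scene"):
    cal=eyes.calibration(cam); im=cv2.cvtColor(cv2.imread(f"pics/{cam}8.png"),cv2.COLOR_BGR2HSV)[:,:,1].astype(np.float32)
    for y in (-.045,-.03,.03,.045):
        xs=np.arange(.05,.112,.003); P=np.array([world2pix(cal,np.r_[o+S.T@[x,y],.054]) for x in xs],np.float32)
        v=cv2.remap(im,P[:,0][None],P[:,1][None],cv2.INTER_LINEAR)[0]
        print(cam,y,[f"{int(1000*x)}:{int(q)}" for x,q in zip(xs,v)])
E
```

```text
top -0.045 ['50:73', '53:71', '56:72', '59:72', '62:71', '65:70', '68:68', '71:67', '74:78', '77:124', '80:139', '83:103', '86:82', '89:86', '92:85', '95:97', '98:132', '101:150', '104:129', '107:125', '110:120']
top -0.03 ['50:78', '53:78', '56:79', '59:77', '62:74', '65:73', '68:75', '71:68', '74:82', '77:130', '80:152', '83:103', '86:73', '89:82', '92:78', '95:96', '98:146', '101:142', '104:126', '107:123', '110:123']
top 0.03 ['50:79', '53:79', '56:79', '59:78', '62:80', '65:82', '68:76', '71:73', '74:88', '77:132', '80:116', '83:81', '86:73', '89:72', '92:84', '95:123', '98:152', '101:129', '104:122', '107:121', '110:122']
top 0.045 ['50:78', '53:74', '56:78', '59:76', '62:76', '65:76', '68:77', '71:73', '74:76', '77:105', '80:125', '83:82', '86:73', '89:69', '92:97', '95:135', '98:138', '101:127', '104:120', '107:117', '110:121']
scene -0.045 ['50:119', '53:119', '56:119', '59:118', '62:118', '65:118', '68:119', '71:120', '74:120', '77:118', '80:118', '83:120', '86:121', '89:121', '92:120', '95:120', '98:120', '101:119', '104:118', '107:119', '110:125']
scene -0.03 ['50:117', '53:118', '56:118', '59:117', '62:117', '65:117', '68:118', '71:119', '74:119', '77:118', '80:118', '83:118', '86:119', '89:120', '92:120', '95:120', '98:120', '101:119', '104:119', '107:122', '110:129']
scene 0.03 ['50:119', '53:119', '56:118', '59:118', '62:118', '65:119', '68:119', '71:119', '74:121', '77:118', '80:119', '83:120', '86:120', '89:119', '92:119', '95:120', '98:120', '101:119', '104:119', '107:121', '110:131']
scene 0.045 ['50:118', '53:117', '56:117', '59:118', '62:118', '65:118', '68:119', '71:120', '74:120', '77:120', '80:120', '83:119', '86:120', '89:118', '92:118', '95:120', '98:120', '101:119', '104:120', '107:122', '110:128']
```

A gap of about 6-7 mm is left.

Call:
apply_moves --steps '[0.02,0,0,0,0,0,40,0.02,0,0,0,0,0,40,0.02,0,0,0,0,0,40,0.02,0,0,0,0,0,40,0.015,0,0,0,0,0,40,0.015,0,0,0,0,0,40,0.01,0,0,0,0,0,40]'

```text
t: 17.15
tool_pos: [0.5113, 0.0432, 0.0452]
orientation: [-3.136, -0.192, 0.001]
force: [-4.9, -1.1, 4.3]
opening: 0.0372
gripper_force: 2.6
```

Call:
apply_moves --steps '[0.01,0,0,0,0,0,40,0.01,0,0,0,0,0,40,0.01,0,0,0,0,0,40]'

```text
t: 17.4
tool_pos: [0.5122, 0.0433, 0.0452]
orientation: [3.136, 0.192, -0.001]
force: [-3.8, -0.9, 4.7]
opening: 0.0371
gripper_force: 2.6
```

Call:
apply_moves --steps '[0,0,-0.01,0,0,0,40,0.01,0,-0.01,0,0,0,40,0.01,0,0,0,0,0,40]'

```text
t: 17.65
tool_pos: [0.5128, 0.0434, 0.0456]
orientation: [3.136, 0.192, -0.001]
force: [-4.1, -1.3, 1.5]
opening: 0.0371
gripper_force: 2.0
```

```bash
python3 - <<'E'
from h import *
s=robot.read_state(); print(s["t"],s["tool_pos"],s["force"],s["wrist_torque"])
E
```

```text
17.65 [0.51278181 0.0433931  0.04555846] [-4.14146852 -1.29465324  1.51679227] [-0.1215705   0.6391933  -0.00195574]
```

Call:
apply_moves --steps '[0.01,0,-0.005,0,0,0,40,0.01,0,0,0,0,0,40,0,0,0,0,0,0,40]'

```text
t: 17.9
tool_pos: [0.5128, 0.0434, 0.0456]
orientation: [3.136, 0.192, -0.003]
force: [-5.8, -1.4, 0.4]
opening: 0.0374
gripper_force: 2.5
```

Call:
apply_moves --steps '[0.01,0,0,0,0,0,40,0.01,0,0,0,0,0,40,0,0,0,0,0,0,40]'

```text
t: 18.15
tool_pos: [0.5129, 0.0434, 0.0456]
orientation: [3.136, 0.192, -0.005]
force: [-8.5, -1.5, 3.4]
opening: 0.0374
gripper_force: 4.2
```

Contact with the lip: the tool has stopped and the force rises to about 8.5 N. I hold.

Call:
apply_moves --steps '[0,0,-0.005,0,0,0,40,0,0,0,0,0,0,40,0,0,0,0,0,0,40]'

```text
t: 18.4
tool_pos: [0.5128, 0.0434, 0.0456]
orientation: [3.136, 0.192, -0.004]
force: [-7.4, -1.6, 2.2]
opening: 0.0372
gripper_force: 3.7
```

```bash
python3 - <<'E'
from h import *
s=robot.read_state(); print(s["t"],s["tool_pos"],s["force"],s["wrist_torque"],Ro.from_rotvec(s["orientation"]).as_matrix().round(4)[:2,0])
o=np.array([.5796,.0544]);c,n=np.cos(.121),np.sin(.121);S=np.array([[c,n],[-n,c]])
for cam in ("top",):
    cal=eyes.calibration(cam); im=eyes.read_camera(cam); save(cam+"9.png",im); im=cv2.cvtColor(im,cv2.COLOR_RGB2HSV)[:,:,1].astype(np.float32)
    for y in (-.045,-.03,-.015,0,.015,.03,.04):
        xs=np.arange(.068,.1,.002); P=np.array([world2pix(cal,np.r_[o+S.T@[x,y],.054]) for x in xs],np.float32)
        v=cv2.remap(im,P[:,0][None],P[:,1][None],cv2.INTER_LINEAR)[0]
        print(cam,y,[f"{int(1000*x)}:{int(q)}" for x,q in zip(xs,v)])
E
```

```text
18.4 [0.51284667 0.04335492 0.04556258] [-7.36308132 -1.60231379  2.19423374] [-0.3103953   1.31953976  0.07352844] [0.9925 0.1223]
top -0.045 ['68:68', '70:70', '72:69', '74:67', '76:67', '78:77', '80:96', '82:104', '84:104', '86:87', '88:81', '90:86', '92:85', '94:91', '96:109', '98:128']
top -0.03 ['68:75', '70:74', '72:72', '74:73', '76:74', '78:79', '80:82', '82:86', '84:81', '86:75', '88:83', '90:83', '92:74', '94:88', '96:108', '98:144']
top -0.015 ['68:87', '70:86', '72:86', '74:85', '76:82', '78:77', '80:73', '82:72', '84:78', '86:78', '88:79', '90:77', '92:86', '94:105', '96:138', '98:164']
top 0 ['68:91', '70:91', '72:88', '74:87', '76:87', '78:96', '80:107', '82:106', '84:98', '86:81', '88:78', '90:81', '92:90', '94:110', '96:142', '98:148']
top 0.015 ['68:91', '70:90', '72:87', '74:90', '76:94', '78:101', '80:101', '82:97', '84:86', '86:80', '88:80', '90:77', '92:77', '94:99', '96:126', '98:153']
top 0.03 ['68:78', '70:77', '72:79', '74:81', '76:75', '78:73', '80:76', '82:79', '84:82', '86:77', '88:73', '90:69', '92:84', '94:110', '96:145', '98:157']
top 0.04 ['68:68', '70:69', '72:71', '74:70', '76:74', '78:84', '80:91', '82:95', '84:84', '86:75', '88:72', '90:77', '92:88', '94:118', '96:139', '98:142']
```

The torque is small, so the reaction is centred: the board bears on the lip along its width and is flush. I trim to about 8 N and hold for just over a second.

Call:
apply_moves --steps '[0.004,0,0,0,0,0,40,0,0,0,0,0,0,40,0,0,0,0,0,0,40,0,0,0,0,0,0,40,0,0,0,0,0,0,40,0,0,0,0,0,0,40,0,0,0,0,0,0,40,0,0,0,0,0,0,40,0,0,0,0,0,0,40,0,0,0,0,0,0,40,0,0,0,0,0,0,40,0,0,0,0,0,0,40]'

```text
t: 19.45
tool_pos: [0.5129, 0.0434, 0.0456]
orientation: [3.135, 0.192, -0.005]
force: [-7.1, -2.1, 1.9]
opening: 0.0374
gripper_force: 4.0
```

Call:
apply_moves --steps '[0,0,0,0,0,0,40,0,0,0,0,0,0,40,0,0,0,0,0,0,40]'

```text
t: 19.7
tool_pos: [0.5129, 0.0434, 0.0456]
orientation: [3.135, 0.192, -0.005]
force: [-8.2, -1.2, 2.6]
opening: 0.0375
gripper_force: 4.0
```

Call:
apply_moves --steps '[-0.03,0,0,0,0,0,40,-0.05,0,0,0,0,0,40,-0.1,0,0,0,0,0,40,-0.3,0,0,0,0,0,40,-0.3,0,0,0,0,0,40,0,0,-0.7,0,0,0,40,0,0,-0.9,0,0,0,40,0,0,-0.9,0,0,0,40,0,0,-0.9,0,0,0,40,0,0,-0.5,0,0,0,40,0,0,0,0,0,0,40,0,0,0,0,0,0,40]'

```text
t: 20.7
tool_pos: [0.4913, 0.0407, 0.164]
orientation: [3.136, 0.192, 0.004]
force: [-0.7, 0.0, -0.2]
opening: 0.0378
gripper_force: 0.0
```

```bash
python3 - <<'E'
from h import *
s=robot.read_state(); print(s["t"],s["tool_pos"],s["force"])
o=np.array([.5796,.0544]);c,n=np.cos(.121),np.sin(.121);S=np.array([[c,n],[-n,c]])
cal=eyes.calibration("wrist"); im=eyes.read_camera("wrist"); save("w10.png",im); im=cv2.cvtColor(im,cv2.COLOR_RGB2HSV)[:,:,1].astype(np.float32)
for y in (-.05,-.045,-.03,-.015,0,.015,.03,.045):
        xs=np.arange(.072,.104,.001); P=np.array([world2pix(cal,np.r_[o+S.T@[x,y],.054]) for x in xs],np.float32)
        v=cv2.remap(im,P[:,0][None],P[:,1][None],cv2.INTER_LINEAR)[0]
        print(y,P[0].round(),v.astype(int))
P=[(-.062,y) for y in (-.045,-.03,0,.03,.045)]
for _,y in P:
        xs=np.arange(-.072,-.05,.001); Q=np.array([world2pix(cal,np.r_[o+S.T@[x,y],.056]) for x in xs],np.float32)
        print(y,cv2.remap(im,Q[:,0][None],Q[:,1][None],cv2.INTER_LINEAR)[0].astype(int))
E
```

```text
20.7 [0.49134698 0.04066136 0.16402015] [-0.68072846  0.03546281 -0.1875411 ]
-0.05 [348. -14.] [0 0 0 0 0 0 0 0 0 0 0 0 0 0 0 0 0 0 0 0 0 0 0 0 0 0 0 0 0 0 0 0]
-0.045 [340. -14.] [0 0 0 0 0 0 0 0 0 0 0 0 0 0 0 0 0 0 0 0 0 0 0 0 0 0 0 0 0 0 0 0]
-0.03 [319. -15.] [0 0 0 0 0 0 0 0 0 0 0 0 0 0 0 0 0 0 0 0 0 0 0 0 0 0 0 0 0 0 0 0]
-0.015 [298. -15.] [0 0 0 0 0 0 0 0 0 0 0 0 0 0 0 0 0 0 0 0 0 0 0 0 0 0 0 0 0 0 0 0]
0 [276. -15.] [0 0 0 0 0 0 0 0 0 0 0 0 0 0 0 0 0 0 0 0 0 0 0 0 0 0 0 0 0 0 0 0]
0.015 [255. -15.] [0 0 0 0 0 0 0 0 0 0 0 0 0 0 0 0 0 0 0 0 0 0 0 0 0 0 0 0 0 0 0 0]
0.03 [233. -15.] [0 0 0 0 0 0 0 0 0 0 0 0 0 0 0 0 0 0 0 0 0 0 0 0 0 0 0 0 0 0 0 0]
0.045 [212. -15.] [0 0 0 0 0 0 0 0 0 0 0 0 0 0 0 0 0 0 0 0 0 0 0 0 0 0 0 0 0 0 0 0]
-0.045 [152 149 151 152 153 153 157 150 151 153 154 155 149 127 121 120 120 123
 121 119 119 120]
-0.03 [149 150 154 150 151 156 151 149 151 157 151 152 149 128 121 120 118 120
 119 120 120 116]
0 [152 152 153 152 155 156 153 153 154 147 155 149 150 127 120 120 122 121
 121 121 120 122]
0.03 [154 151 155 159 157 156 159 158 153 154 154 152 149 127 119 119 121 120
 120 120 121 119]
0.045 [154 155 156 156 157 159 157 155 158 154 152 160 150 124 119 120 120 122
 119 119 121 120]
```

I move 75 mm forward at height so that the seam with the lip comes into view.

Call:
apply_moves --steps '[0.8,0,-0.3,0,0,0,40,0.9,0,0,0,0,0,40,0.8,0,0,0,0,0,40,0,0,0,0,0,0,40,0,0,0,0,0,0,40]'

```text
t: 21.17
tool_pos: [0.5644, 0.0499, 0.1694]
orientation: [-3.135, -0.193, 0.007]
force: [-0.1, -0.2, -1.0]
opening: 0.0373
gripper_force: 0.0
```

```bash
python3 - <<'E'
from h import *
s=robot.read_state(); print(s["t"],s["tool_pos"],s["force"])
o=np.array([.5796,.0544]);c,n=np.cos(.121),np.sin(.121);S=np.array([[c,n],[-n,c]])
cal=eyes.calibration("wrist"); im=eyes.read_camera("wrist"); save("w11.png",im)
print([ (r["conf"],np.round(S@(pix2world(cal,r["xy"],z)[:2]-o),4)) for nm,z in (("lip",.04),("board_top",.04)) for r in eyes.place_of("wrist",nm)[:2]])
V=im.astype(np.float32).sum(2)/3
H=cv2.cvtColor(im,cv2.COLOR_RGB2HSV)[:,:,1].astype(np.float32)
for y in (-.05,-.045,-.03,0,.03,.045):
        xs=np.arange(.072,.102,.001); P=np.array([world2pix(cal,np.r_[o+S.T@[x,y],.054]) for x in xs],np.float32)
        for I in (H,V): print(y,P[0].round(),cv2.remap(I,P[:,0][None],P[:,1][None],cv2.INTER_LINEAR)[0].astype(int))
E
```

```text
21.1667 [0.56437531 0.04991178 0.16936331] [-0.12602472 -0.18901557 -1.03292411]
[(0.58, array([ 0.0903, -0.0039])), (0.83, array([ 0.0119, -0.0038])), (0.7, array([-0.2046,  0.0386]))]
-0.05 [342.  95.] [120 121 120 120 119 118 121 119 119 129 122 118 121 120 121 122 119 118
 121 119 117 118 119 121 128 157 156 160 154 148]
-0.05 [342.  95.] [152 152 151 152 154 153 152 153 142  99  74 126 141 143 144 143 141 141
 135 134 135 136 138 134  86  64  82  81  75  57]
-0.045 [335.  95.] [121 120 121 117 119 120 119 120 123 124 118 120 118 119 120 120 120 122
 120 121 121 119 119 122 133 152 157 153 156 136]
-0.045 [335.  95.] [143 143 143 144 144 144 144 143 132  97  88 129 143 145 145 145 141 137
 136 132 132 134 140 132  81  56  57  82  71  61]
-0.03 [316.  95.] [118 119 118 119 119 121 120 119 121 125 122 120 120 120 120 121 120 119
 120 120 120 120 120 120 133 147 157 156 157 137]
-0.03 [316.  95.] [149 150 151 150 149 149 150 149 135  98  95 131 142 143 145 141 139 137
 133 134 141 147 145 129  79  72  88  86  73  67]
0 [277.  95.] [119 119 119 120 119 121 123 121 122 123 120 120 119 119 118 119 120 120
 118 120 119 119 122 132 154 158 160 150 139 141]
0 [277.  95.] [139 139 139 138 138 139 136 137 123  92 120 139 144 144 141 142 138 139
 143 146 146 146 139  99  85  88  86  83  64  65]
0.03 [238.  94.] [120 122 122 120 120 120 123 121 123 119 120 122 119 119 120 120 122 121
 121 121 121 120 124 136 140 146 143 145 136 134]
0.03 [238.  94.] [141 138 139 140 141 140 138 138 123  98 109 134 138 138 140 143 144 143
 141 140 141 140 119  84  74  83  93  79  76 100]
0.045 [219.  94.] [122 122 120 120 124 122 119 119 121 122 121 122 121 122 122 119 119 120
 120 118 120 121 123 139 148 148 147 142 129 134]
0.045 [219.  94.] [138 138 140 140 136 138 140 137 124 124 133 136 136 136 139 144 145 144
 141 143 140 138 111  79  91  92  88  83 100 101]
```

The seam tapers: nearly closed at +y, but still about 0.8 mm open at -y, because the lip's yaw is a little larger than the board's. I mend it with closed fingers at a yaw of about 0.14, pushing slightly on the -y side.

Call:
apply_moves --steps '[-0.7,0.11,0,0,0,0,0,-0.7,0.11,0,0,0,0,0,-0.63,0.11,0,0,0,-0.14,0,0,0,0.8,0,0,0,0,0,0,0.9,0,0,0,0,0,0,0.9,0,0,0,0,0,0,0.8,0,0,0,0,0,0,0.5,0,0,0,0,0,0,0.2,0,0,0,0,0,0,0,0,0,0,0,0,0,0,0,0,0,0,0,0,0,0,0,0,0]'

```text
t: 22.32
tool_pos: [0.5073, 0.0326, 0.0508]
orientation: [3.134, 0.215, 0.004]
force: [-0.1, -0.3, 0.8]
opening: 0.0002
gripper_force: 0.0
```

```bash
python3 - <<'E'
from h import *
s=robot.read_state(); print(s["t"],s["tool_pos"],s["force"],s["wrist_torque"],s["opening"],Ro.from_rotvec(s["orientation"]).as_matrix().round(4)[:2,0])
o=np.array([.5796,.0544]);c,n=np.cos(.121),np.sin(.121);S=np.array([[c,n],[-n,c]])
print((S@(s["tool_pos"][:2]-o)).round(4))
E
```

```text
22.3167 [0.50726416 0.03256401 0.05078114] [-0.10946662 -0.33237644  0.84978782] [-0.01948137 -0.01106804 -0.02955226] 0.00017725047682194472 [0.9906 0.1368]
[-0.0744 -0.0129]
```

Call:
apply_moves --steps '[0,0,0.15,0,0,0,0,0.05,0,0,0,0,0,0,0.05,0,0,0,0,0,0,0.03,0,0,0,0,0,0,0.02,0,0,0,0,0,0,0.01,0,0,0,0,0,0,0,0,0,0,0,0,0]'

```text
t: 22.9
tool_pos: [0.5111, 0.0333, 0.0447]
orientation: [-3.134, -0.215, -0.0]
force: [-0.0, -0.5, -0.2]
opening: 0.0007
gripper_force: 0.0
```

Call:
apply_moves --steps '[0.01,0,0,0,0,0,0,0.01,0,0,0,0,0,0,0.01,0,0,0,0,0,0]'

```text
t: 23.15
tool_pos: [0.5118, 0.0334, 0.0446]
orientation: [3.134, 0.215, -0.0]
force: [0.1, 0.3, 0.4]
opening: 0.0006
gripper_force: 0.0
```

Call:
apply_moves --steps '[0.01,0,0,0,0,0,0,0.01,0,0,0,0,0,0,0.01,0,0,0,0,0,0,0.01,0,0,0,0,0,0]'

```text
t: 23.48
tool_pos: [0.5131, 0.0336, 0.0447]
orientation: [3.134, 0.215, 0.0]
force: [-0.2, -0.5, -0.5]
opening: 0.0004
gripper_force: 0.0
```

Call:
apply_moves --steps '[0.01,0,0,0,0,0,0,0.01,0,0,0,0,0,0,0.01,0,0,0,0,0,0]'

```text
t: 23.73
tool_pos: [0.5139, 0.0337, 0.0446]
orientation: [-3.134, -0.215, 0.0]
force: [-2.0, 0.6, 1.6]
opening: 0.0009
gripper_force: 0.8
```

Contact. I continue in small steps and raise slightly to shed the downward load.

Call:
apply_moves --steps '[0.01,0,-0.005,0,0,0,0,0.01,0,-0.005,0,0,0,0,0,0,0,0,0,0,0]'

```text
t: 23.98
tool_pos: [0.514, 0.0337, 0.0447]
orientation: [3.134, 0.215, -0.002]
force: [-4.1, -1.0, 1.4]
opening: 0.0004
gripper_force: 1.8
```

Call:
apply_moves --steps '[0.01,0,-0.003,0,0,0,0,0.007,0,0,0,0,0,0,0,0,0,0,0,0,0]'

```text
t: 24.23
tool_pos: [0.514, 0.0337, 0.0446]
orientation: [3.134, 0.215, -0.004]
force: [-6.1, -2.0, 3.5]
opening: 0.0008
gripper_force: 3.2
```

Call:
apply_moves --steps '[0.012,0,-0.012,0,0,0,0,0.008,0,0,0,0,0,0,0,0,0,0,0,0,0]'

```text
t: 24.48
tool_pos: [0.5142, 0.0335, 0.0446]
orientation: [3.134, 0.215, -0.005]
force: [-7.8, -3.7, 1.6]
opening: 0.0005
gripper_force: 3.5
```

```bash
python3 - <<'E'
from h import *
s=robot.read_state(); print(s["t"],s["tool_pos"].round(5),s["force"],s["wrist_torque"])
E
```

```text
24.4833 [0.5142  0.03345 0.04464] [-7.7579101  -3.70395382  1.62230249] [-0.53347108  1.21045769 -0.06300191]
```

Call:
apply_moves --steps '[0,0.01,0,0,0,0,0,0,0.01,0,0,0,0,0,0,0,0,0,0,0,0]'

```text
t: 24.73
tool_pos: [0.5145, 0.033, 0.0447]
orientation: [3.134, 0.215, -0.004]
force: [-6.0, -2.8, -0.2]
opening: 0.0005
gripper_force: 2.9
```

```bash
python3 - <<'E'
from h import *
s=robot.read_state(); print(s["t"],s["tool_pos"].round(5),s["force"],s["wrist_torque"])
E
```

```text
24.7333 [0.51446 0.03299 0.04465] [-6.0385008  -2.84163487 -0.18695694] [-0.41113705  0.98146408 -0.06463865]
```

The board is now turning home, as the tool advanced 0.3 mm while the force fell. I keep pushing.

Call:
apply_moves --steps '[0.01,0.01,0,0,0,0,0,0.01,0.01,0,0,0,0,0,0,0,0,0,0,0,0]'

```text
t: 24.98
tool_pos: [0.5147, 0.0326, 0.0447]
orientation: [3.134, 0.215, -0.006]
force: [-8.1, -2.0, 3.4]
opening: 0.0007
gripper_force: 4.1
```

```bash
python3 - <<'E'
from h import *
s=robot.read_state(); print(s["t"],s["tool_pos"].round(5),s["force"],s["wrist_torque"])
E
```

```text
24.9833 [0.51473 0.03259 0.04468] [-8.12888903 -2.04894493  3.43515009] [-0.37506165  1.42134921 -0.05153342]
```

Call:
apply_moves --steps '[0.003,0,-0.01,0,0,0,0,0,0,0,0,0,0,0,0,0,0,0,0,0,0,0,0,0,0,0,0,0]'

```text
t: 25.32
tool_pos: [0.5149, 0.0323, 0.0447]
orientation: [3.134, 0.215, -0.005]
force: [-6.3, -2.7, -0.7]
opening: 0.0003
gripper_force: 3.2
```

```bash
python3 - <<'E'
from h import *
s=robot.read_state(); print(s["t"],s["tool_pos"].round(5),s["force"],s["wrist_torque"])
E
```

```text
25.3167 [0.51487 0.03231 0.04468] [-6.28098861 -2.67104898 -0.67609324] [-0.60803997  1.10527243 -0.0610955 ]
```

Call:
apply_moves --steps '[0.01,0.005,0,0,0,0,0,0.006,0,0,0,0,0,0,0,0,0,0,0,0,0,0,0,0,0,0,0,0]'

```text
t: 25.65
tool_pos: [0.5149, 0.0323, 0.0447]
orientation: [3.134, 0.215, -0.007]
force: [-8.1, -2.8, 2.4]
opening: 0.0006
gripper_force: 4.6
```

Call:
apply_moves --steps '[0,0,0,0,0,0,0,0,0,0,0,0,0,0,0,0,0,0,0,0,0,0,0,0,0,0,0,0,0,0,0,0,0,0,0,0,0,0,0,0,0,0,0,0,0,0,0,0,0,0,0,0,0,0,0,0,0,0,0,0,0,0,0,0,0,0,0,0,0,0]'

```text
t: 26.48
tool_pos: [0.5149, 0.0323, 0.0447]
orientation: [3.134, 0.215, -0.007]
force: [-8.7, -3.2, 2.7]
opening: 0.0005
gripper_force: 4.5
```

```bash
python3 - <<'E'
from h import *
s=robot.read_state(); print(s["t"],s["tool_pos"].round(5),s["force"],s["wrist_torque"])
E
```

```text
26.4833 [0.5149  0.03231 0.04466] [-8.71419596 -3.18142063  2.69962302] [-0.50553485  1.52267992 -0.02824337]
```

It no longer moves and was held for about 1.1 s at about 8.5 N. I release and check the seam.

Call:
apply_moves --steps '[-0.03,0,0,0,0,0,0,-0.05,0,0,0,0,0,0,-0.2,0,0,0,0,0,0,-0.3,0,0,0,0,0,0,0,0,-0.8,0,0,0,0,0,0,-0.9,0,0,0,0,0,0,-0.9,0,0,0,0,0,0,-0.9,0,0,0,0,0,0,-0.8,0,0,0,0,0.8,-0.2,0,0,0,0,0,0.9,-0.1,0,0,0,0,0,0.8,0,0,0,0,0,0]'

```text
t: 27.48
tool_pos: [0.5741, 0.0502, 0.1763]
orientation: [-3.134, -0.216, -0.005]
force: [0.9, 0.5, 0.4]
opening: 0.0006
gripper_force: 0.0
```

Call:
apply_moves --steps '[0,0,0,0,0,0,0,0,0,0,0,0,0,0]'

```text
t: 27.65
tool_pos: [0.5728, 0.0497, 0.1743]
orientation: [-3.134, -0.216, 0.001]
force: [0.2, 0.5, -0.5]
opening: 0.0006
gripper_force: 0.0
```

```bash
cat > seam.py <<'E'
from h import *
s=robot.read_state(); print(s["t"],s["tool_pos"],s["force"])
o=np.array([.5796,.0544]);c,n=np.cos(.121),np.sin(.121);S=np.array([[c,n],[-n,c]])
cal=eyes.calibration("wrist"); im=eyes.read_camera("wrist"); save("w12.png",im)
V=im.astype(np.float32).sum(2)/3
for y in (-.05,-.045,-.03,-.015,0,.015,.03,.04,.045):
        xs=np.arange(.074,.100,.001); P=np.array([world2pix(cal,np.r_[o+S.T@[x,y],.054]) for x in xs],np.float32)
        v=cv2.remap(V,P[:,0][None],P[:,1][None],cv2.INTER_LINEAR)[0]
        k=3+np.argmin(v[3:13]); w=v[k-3:k+4]; print(y,P[0].round(),v.astype(int),"depth mm %.2f"%np.sum(1-w/140))
cal=eyes.calibration("top"); im=eyes.read_camera("top")
for nm,z in (("board_top",.04),("board_middle",.026),("trivet_top",.038),("cup",.052),("elephant",0)):
    for r in eyes.place_of("top",nm)[:3]:
        y=S@(pix2world(cal,r["xy"],z)[:2]-o)
        if np.abs(y).max()<.2: print(nm,r["conf"],y.round(4))
E
python3 seam.py
```

```text
27.65 [0.57276876 0.04968718 0.1743132 ] [ 0.21045287  0.5483655  -0.50029542]
-0.05 [340. 105.] [154 155 155 155 154 152 153 144 116 126 142 146 145 146 141 139 136 135
 134 135 142 135  90  64  82  86  79] depth mm -0.02
-0.045 [334. 105.] [144 144 145 145 145 145 144 136  99 104 138 142 145 145 140 138 136 132
 134 136 140 133  85  64  62  75  76] depth mm 0.49
-0.03 [315. 104.] [149 152 152 150 150 149 150 135 106 130 144 144 146 145 140 137 135 136
 141 147 145 128  77  68  85  86  77] depth mm 0.13
-0.015 [296. 104.] [135 138 137 138 137 137 136 111  89 127 143 144 146 142 139 139 142 143
 145 147 143 115  71  60  83  86  75] depth mm 0.64
0 [277. 104.] [138 139 141 138 140 137 132 108 119 139 141 143 143 140 137 142 144 146
 147 146 140  99  67  86  90  84  70] depth mm 0.43
0.015 [258. 103.] [128 126 127 126 127 128 121  95 123 141 140 141 140 145 147 147 143 146
 145 144 134  91  68  82  93  89  68] depth mm 0.73
0.03 [239. 103.] [141 140 140 140 141 141 127 100 117 136 139 140 141 143 144 143 142 143
 141 141 125  86  74  78  90  85  73] depth mm 0.54
0.04 [226. 103.] [148 149 148 151 149 147 129 115 133 136 138 137 140 144 144 144 142 142
 140 139 117  79  76  91  95  84  90] depth mm 0.20
0.045 [220. 103.] [141 141 139 141 140 140 118 114 132 138 137 135 140 142 145 144 143 141
 140 141 112  80  90  93  96  86  95] depth mm 0.41
board_top 0.7 [ 0.0123 -0.0006]
board_middle 0.58 [-0.0176 -0.1372]
trivet_top 0.75 [-0.0246  0.1316]
cup 0.65 [-0.0311  0.125 ]
elephant 0.58 [ 0.1674 -0.0223]
```

The seam is now uniform along the lip: seam and lip outer edge run parallel, 13.7 mm apart at both ends. The board is flush and the arm is clear, so I hand it in.

```bash
python3 -c "
from plant import robot
print(robot.close_job())"
```

```text
the job is handed in; nothing more can be done
None
```

The top board lies on the stand, flush against the lip; it was held there at about 8.5 N for about 1 s (the first press left a slight taper, so I pressed again), no force I read was above about 10 N, the other things looked undisturbed though I did not measure the lower boards exactly, and the job was handed in at about 28 s.

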